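Fold the trivet and rest it across the drip tray

ROBOT

A 6-joint arm with a two-finger parallel gripper is mounted at the origin on the work surface. World frame = base frame: x ahead of the robot, y to its left, z up, the work surface at z = 0. Lengths are in mm, angles in rad, forces in N, time in s.
With the tool pointing down it reaches from about 325 to 775 mm from the base axis. Payload 5.5 kg.
Tool frame: the origin (TCP) lies on the centre line of the jaws, within the pads' length; the fingertips stand 19 mm ahead of it and the grasp point (between the pads) is the TCP; z points along the fingers, y is the direction in which the jaws open and shut (so a half turn about z gives the same grasp; the last joint's range is limited). The gripper opens to 85 mm and grips with 20 to 120 N. Pads are 22 mm wide; open, the fingers measure 114 mm over their backs; the gripper's body (76 mm by 85 mm) begins 54 mm behind the grasp point. The pads swing forward as they close: fully open they stand 13 mm farther back than shut.
Start: joints at [1.269, 0.091, 1.231, -0, 1.82, -0.057], TCP at [145.421, 582.125, 217.375] pointing down, gripper open.
Joint ranges: [-2.87, 2.87], [-0.86, 2.18], [0.17, 2.46], [-1.51, 4.65], [0.06, 2.69], [-2.65, 2.65]. Speed limits (rad/s): [2.57, 2.57, 3.01, 3.14, 3.14, 3.14].

INTERFACE

Orientations are given as a unit quaternion [x, y, z, w].
In Python, from workcell import bot gives the robot as it stands. The module is installed in compiled form; this text tells all that it offers.
- The arm moves only by the shell command python3 -m handwheel 'ROWS' [OPENING] [FORCE]. ROWS is JSON, a list of rows, each a list of 6 numbers: the shift along the tool's x, y, z in mm, then the turn, a rotation vector about the tool's x, y, z in degrees. In form: [[x, y, z, wx, wy, wz], ...]. A call has 1 to 5 rows; each row is the pose to reach, as a shift and turn from the pose commanded when the call began, along the tool's axes at that moment; what a row does not reach only later rows make up. A row lasts 1/12 s, in which the tool goes at most 41.7 mm and 7.16 degrees, less where a joint would pass 70% of its speed; a pose out of reach is approached as far as the arm can. A call with a gripper value outside its range is refused whole. OPENING is the finger opening in mm, from 0 to 85.4, set as the call begins (- or left out, the last holds). The fingers move at their own pace and stop on an object; FORCE is the grip in N (left out, the last holds). Time passes only in rows, so rows that repeat a pose let the fingers close. It gives the time, the measured TCP pose, the force and the opening at its end, in the units of the state.
- bot.sense(): the state, without advancing time (a new reading comes with each control period).
- bot.read_camera(name): name is "scene" or "top" or "wrist"; returns the picture (420x560x3 uint8, red, green, blue); there is no depth.
- bot.camera_model(name): a dict with "intrinsics" (3x3 intrinsics, pixels), "origin" and "orientation" of the camera in the world. Camera axes: x right, y up, looking along -z (the intrinsics and any distortion apply to the point x, -y, -z); pixel columns grow to the right and rows downward; lengths in mm; the calibration is good to about 2 mm. A picture is of the moment at which its call begins: read the wrist's pose just before it. camera_model takes no time and is no camera call; for the wrist camera it gives the pose at the moment of the call.
- bot.sign_off(): hands the job in, once; it reports no verdict.
Trained networks look in the newest picture that a camera, given by its name, has taken for a name from the list of things; names that differ only in an ending like _2 or _b are one class to them, and where a whole thing is asked for, a point or a joint stands for the part that bears it (a point fixed in the world has none). Each returns a list of dicts, best first, with "conf" (0 to 1); they miss things now and then, are a little off and sometimes report something else, mostly with a low value. They report only what shows in the picture. A call takes as long as a camera call. They do not tell look-alikes from the thing itself.
- bot.silhouettes(camera, name): "region" (420x560 bool, what is visible of it) and "extent" ([left, top, right, bottom] in pixels, round what is visible of it).
- bot.spot_point(camera, name): "position" ([column, row] in pixels: a listed point, or the origin of a listed thing).
The state is a dict: "time": time; "joints": joint angles; "joint_vel": joint speeds; "joint_torque": joint torques, N m; "position": TCP position; "ee_rot": TCP orientation; "force": force on the tool from outside, world axes, zero at the start; "moment": the same for the moment, N m; "grip_width": opening from 0.0 (shut) to 1.0 (fully open).
Only numpy, scipy, OpenCV 4.12 (cv2) and the standard library are available. Lean on these libraries where they do the work, as an engineer would, in place of code of your own. Each camera call takes 0.05 s, during which the arm holds its last target.

TASK

The rinsed three-bar trivet is standing open on the table. Fold it up in the order its feet allow: first swing the middle bar home over the base bar while the top bar is still well open, then swing the top bar home, so that all three bars lie in one straight stack with their sides flush. Then rest the folded trivet right side up across the narrow steel drip tray, square to it, bridging its two long rims near the tray's middle with its ends sticking out about equally, let go, and leave the other things on the table where they are.

Things in the scene. Friction and masses are not known exactly. Their poses are not given: they have to be found in the camera images.
- trivet: Base bar of the loose trivet (all 0.47 kg). Bars: grey, 22 mm wide, 12 thick. Origin: underside, midway between the pivots as folded, near the balance point; x along the bar, -81 to +56 mm; z up, 0 to 12. First pivot (vertical axis) at x = -70. Folded: a stack 38 mm high, 162 long (x -81 to +81), 22 wide but for the side foot; gripped across its middle it squeezes flush.
- middle_bar (a joint): Hinge of the middle bar on the first pivot, rad: 0 = stopped straight over the base bar, pointing along its +x; positive = opened counter-clockwise from above, to 2.6. Stiff (0.04 N m friction, so the loose base bar may slip and turn on the table): stays where left. The bar spans z = 13 to 25 mm; a 16 mm thick round post over the first pivot reaches z = 38.
- middle_mid (a point): Point on the middle bar's centre line, half way (70 mm) between its two pivots, at mid thickness, 19 mm up. x runs along the bar from the first to the second pivot.
- second_pivot (a point): The second pivot, at the other end of the middle bar, 140 mm from the first; vertical axis; at 19 mm height. Under it is a round foot, 18 mm thick, down to the table, which comes just past the end of the base bar when folded. x axis as middle_mid.
- top_bar (a joint): Hinge of the top bar on the second pivot, rad: 0 = stopped straight over the middle bar, pointing back to the first pivot; positive = opened counter-clockwise from above, to 2.6; stiff likewise. If it is folded first its foot strikes the base bar and the middle bar cannot go home; well open, the foot swings past the base bar's end.
- top_mid (a point): Point on the top bar's centre line, 60 mm from the second pivot, at 32 mm height. The top bar spans z = 26 to 38 mm and is 124 mm long beyond the pivot. x axis along the bar, from its free end to the second pivot; the foot is on its -y side.
- top_foot (a point): Bottom of the flat foot near the top bar's free end, 110 mm from the second pivot, 15 mm to the side that trails as the bar folds. A plate 26 mm long, 5 thick, from the bar down to the table, outer face 17.5 mm from the bar's centre line. Folded, it stands 1.5 mm beside the other two bars.
- tray: Narrow open steel drip tray, fixed, 80 mm along its x, 180 mm along its y, 50 mm high, walls 4 mm, open at the top. Origin: centre of underside. The long rims run along its y, at x = -38 and +38 mm, 50 mm above the table.
- flask: Bystander: chrome press-top flask, 124 mm thick, 253 mm high; origin under its centre.
- cups: Bystander: stack of four white plastic cups, 76 mm wide, 127 mm high; origin under its centre.
- sugar_bowl: Bystander: steel sugar bowl with lid, 98 mm wide, 85 mm high; origin under its centre.
- jug: Bystander: small white ceramic milk jug, 72 mm wide, 75 mm high; origin under its centre.
- teaspoon: Bystander: teaspoon lying flat, 140 mm long; origin near its middle.
- mug: Bystander: mug, 80 mm wide, 90 mm high; origin under its centre.
- jar: Bystander: closed jar, 72 mm wide, 110 mm high; origin under its centre.
Things that resemble listed ones, but are neither listed nor needed, are in the scene too. Leave any red or yellow look-alike of the trivet alone. What is shaped like the tray but blue or orange is not meant.

How it is judged:
By the outcome, as a careful person would: the job done as asked, in the order asked, and still so for the second after the job is handed in, with the robot touching nothing.
It also fails if it takes over 72 s, if anything falls off the work surface, if the arm or the gripper's body presses on something with over 40 N, if the wrist force passes 120 N, or if a joint passes its speed limit or range.

## Working session

There is one attempt and no reset: what is moved stays moved. The work goes in short steps, Python scripts to look and compute and a shell command to move; the robot and the scene stay as the last step left them, time stands still between calls to the robot, and variables do not carry over. Pictures are saved under pics/ and viewed, and the job is handed in when it is done.

```bash
mkdir -p pics; ls
cat > h.py <<'E'
import numpy as np, cv2
from workcell import bot
from scipy.spatial.transform import Rotation as R
def snap(cam,fn):
    im=bot.read_camera(cam); cv2.imwrite('pics/'+fn,im[:,:,::-1]); return im
def ray(cam,px,z,m=None):
    m=m or bot.camera_model(cam)
    K=np.array(m['intrinsics']);o=np.array(m['origin'])
    q=m['orientation'];
    Rm=R.from_quat(q).as_matrix() if np.size(q)==4 else np.array(q)
    d=np.linalg.inv(K)@np.array([px[0],px[1],1.]);d=Rm@np.array([d[0],-d[1],-d[2]])
    return o+d*(z-o[2])/d[2]
def proj(cam,P,m=None):
    m=m or bot.camera_model(cam)
    K=np.array(m['intrinsics']);o=np.array(m['origin']);Rm=R.from_quat(m['orientation']).as_matrix()
    c=Rm.T@(np.array(P)-o);p=K@np.array([c[0],-c[1],-c[2]]);return p[:2]/p[2]
E
python3 - <<'E'
from h import *
s=bot.sense();print({k:np.round(v,3).tolist() for k,v in s.items()})
for c in['scene','top','wrist']:
    print(c,bot.camera_model(c)); snap(c,c+'0.png')
E
```

```text
pics
{'time': 0.0, 'joints': [1.269, 0.092, 1.232, 0.0, 1.82, -0.057], 'joint_vel': [0.001, -0.001, -0.001, -0.001, 0.001, -0.001], 'joint_torque': [-0.001, -45.874, -41.802, -0.0, 0.012, 0.0], 'position': [145.311, 581.81, 216.216], 'ee_rot': [0.122, 0.993, -0.001, -0.0], 'force': [-0.045, 0.314, -0.469], 'moment': [0.018, 0.025, -0.004], 'grip_width': 0.997}
scene {'intrinsics': array([[446.67318148,   0.        , 285.67827676],
       [  0.        , 446.67318148, 206.37386036],
       [  0.        ,   0.        ,   1.        ]]), 'origin': array([1309.11157155, -444.97961096, 1269.27709319]), 'orientation': array([0.25104381, 0.16058529, 0.52521439, 0.79708169])}
top {'intrinsics': array([[403.48797307,   0.        , 273.40078069],
       [  0.        , 403.48797307, 210.91647169],
       [  0.        ,   0.        ,   1.        ]]), 'origin': array([ 377.47557985,  -93.8815884 , 1185.41149542]), 'orientation': array([-0.05402231,  0.03704089,  0.71023854, -0.70090711])}
wrist {'intrinsics': array([[321.24676422,   0.        , 283.23059141],
       [  0.        , 321.24676422, 209.72306289],
       [  0.        ,   0.        ,   1.        ]]), 'origin': array([ 62.12475793, 601.70104873, 373.33808006]), 'orientation': array([-0.13123588, -0.10184172,  0.60685867,  0.77725669])}
```

View pics/scene0.png

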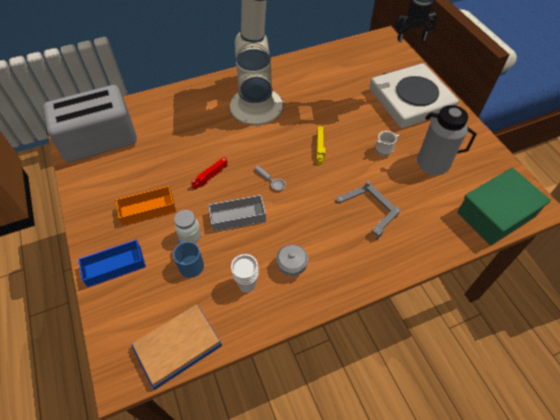

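View pics/top0.png

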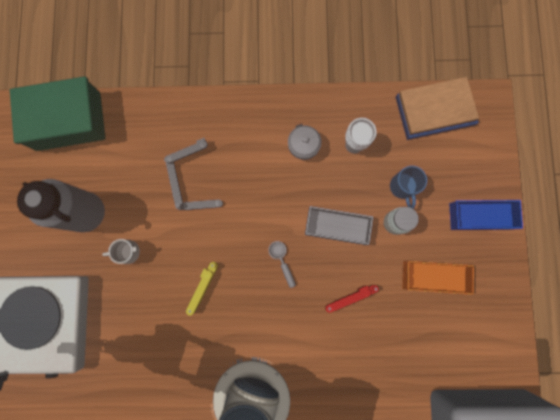

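View pics/wrist0.png

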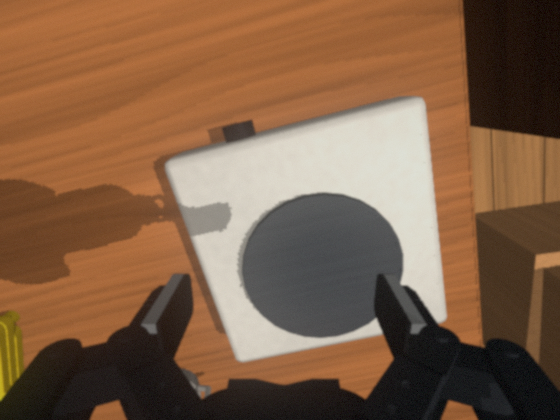

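The candidates in the top view:
- **Trivets:** grey open at (190,175), yellow at (202,288), red at (352,298). I choose the grey one.
- **Trays:** steel at (340,225), blue at (485,215), orange at (440,276). I choose the steel one.

Next I run the networks and check a close crop.

Run:
```python
from h import *
for c in['top','scene']:
    im=snap(c,c+'1.png')
    if c=='top':
        cv2.imwrite('pics/crop1.png',cv2.resize(im[120:230,140:250,::-1],(600,600),interpolation=cv2.INTER_CUBIC))
    for n,z in[('trivet',0),('middle_mid',19),('second_pivot',19),('top_mid',32),('top_foot',0),('tray',0),('flask',0),('cups',0),('sugar_bowl',0),('jug',0),('teaspoon',0),('mug',0),('jar',0)]:
        for d in bot.spot_point(c,n)[:3]:
            print(c,n,round(d['conf'],2),np.round(d['position'],1),np.round(ray(c,d['position'],z)[:2],1))
```

```text
top trivet 0.9 [203.7 286.8] [312.  138.9]
top trivet 0.76 [348.3 298. ] [ 276.1 -278.3]
top trivet 0.71 [202.7 204.5] [553.7 144.4]
top middle_mid 0.9 [201.6 288.5] [308.4 141.1]
top middle_mid 0.86 [347.7 296.6] [ 281.7 -273.8]
top middle_mid 0.83 [173.9 185. ] [610.5 226.9]
top second_pivot 0.94 [325.7 309.9] [ 245.5 -210.8]
top second_pivot 0.81 [191.2 306.5] [258.3 170.3]
top second_pivot 0.68 [167.8 157.7] [693.8 246.9]
top top_mid 0.73 [197.  291.8] [300.1 151.4]
top top_mid 0.66 [348.8 301. ] [ 270.7 -274.4]
top top_mid 0.66 [ 83.2 212.6] [530.4 487.8]
top top_foot 0.96 [360.2 287.5] [ 305.4 -313.4]
top top_foot 0.86 [200.4 141.4] [748.  153.6]
top top_foot 0.71 [202.9 272.4] [353.4 141.7]
top tray 0.9 [335.7 227.4] [ 479.8 -248.7]
top tray 0.8 [431.9 277.2] [ 332.5 -519.6]
top tray 0.73 [478.4 216.4] [ 506.3 -665. ]
top flask 0.9 [ 84.9 213.3] [532.5 498.7]
top cups 0.78 [350.4 147. ] [ 721.9 -300.4]
top sugar_bowl 0.56 [304.2 147.4] [ 723.3 -161.5]
top jug 0.91 [127.7 252.3] [414.6 365.2]
top mug 0.71 [403.9 187.3] [ 596.1 -453.7]
top jar 0.89 [393.3 220.8] [ 496.9 -417.5]

[... 490 characters left out ...]
scene top_mid 0.52 [320.8 144.3] [320.1 135.5]
scene top_foot 0.7 [325.  154.3] [346.3 143. ]
scene top_foot 0.68 [205. 184.] [ 304.8 -314.3]
scene top_foot 0.61 [379.2 237.8] [743.8 146.4]
scene tray 0.8 [146.4 208.9] [ 329.4 -531.6]
scene tray 0.74 [117.4 266.5] [ 510.7 -666.9]
scene cups 0.68 [246.3 287.4] [ 737.1 -318.7]
scene sugar_bowl 0.76 [290.4 266.5] [ 725.  -165.6]
scene sugar_bowl 0.67 [348.5 198.7] [563.2 127.7]
scene jug 0.73 [383.9 153.1] [427.8 350.5]
scene teaspoon 0.68 [268.3 177.5] [365.8 -95.1]
scene teaspoon 0.62 [435.3 161.1] [537.2 507.1]
scene mug 0.88 [191.6 268. ] [ 607.5 -453.8]
scene jar 0.65 [191.4 236.4] [ 495.7 -421.3]
scene jar 0.38 [435.  160.8] [535.5 506.9]
```

View pics/crop1.png

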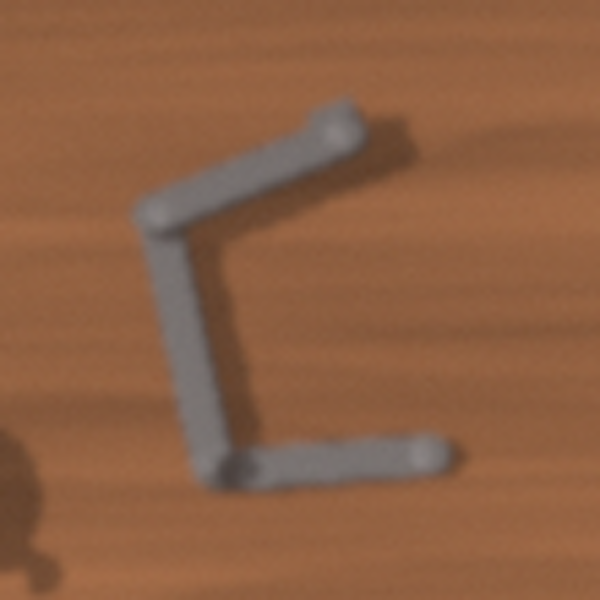

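The crop shows the grey trivet with:
- first pivot (with post) at about (181,206)
- second pivot at about (168,159)
- top bar free end at about (203,143)
- base end at about (221,203)

It matches the description, so I move above it.

```bash
python3 -m handwheel '[[-37,-19,0,0,0,-3],[-74,-38,0,0,0,-6],[-111,-57,0,0,0,-9],[-148,-76,0,0,0,-12],[-185,-95,0,0,0,-14]]' && python3 -m handwheel '[[-37,-9,0,0,0,-3],[-74,-19,0,0,0,-6],[-111,-28,0,0,0,-9],[-148,-38,0,0,0,-12],[-185,-48,0,0,0,-14]]'
python3 - <<'E'
from h import *
print(bot.sense())
E
```

```text
time: 1.97
position: [302.9, 443.7, 217.5]
ee_rot: [-0.001, 1.0, 0.0, 0.0]
force: [0.2, 0.2, -0.4]
grip_width: 1.001
time: 2.38
position: [488.6, 396.2, 217.5]
ee_rot: [-0.123, 0.992, 0.0, 0.0]
force: [0.1, 0.8, 0.4]
grip_width: 0.999
{'time': 2.3833, 'joints': array([ 6.27145890e-01,  1.70256377e-01,  1.14451265e+00,  1.16319567e-04,
        1.82640901e+00, -1.19002124e+00]), 'joint_vel': array([-0.58418497,  0.71806432, -0.78927929,  0.00380697,  0.06645558,
       -0.97661417]), 'joint_torque': array([  1.23925813, -53.09960961, -38.28142762,  -0.20315265,
         0.05615404,   1.05859067]), 'position': array([488.61029659, 396.16134412, 217.50550742]), 'ee_rot': array([-1.22888693e-01,  9.92420437e-01,  1.49378682e-04,  1.54360787e-04]), 'force': array([0.11773069, 0.76009907, 0.38341987]), 'moment': array([ 0.00728379, -0.016248  , -0.00535614]), 'grip_width': 0.9985654331850936}
```

```bash
python3 -m handwheel '[[0,-41,0,0,0,0],[0,-82,0,0,0,0],[-15,-122,0,0,0,0],[-35,-160,0,0,0,0],[-50,-200,0,0,0,0]]' && python3 -m handwheel '[[-10,-30,0,0,0,0],[-21,-51,0,0,0,0],[-21,-51,0,0,0,0]]'
python3 - <<'E'
from h import *
s=bot.sense();print(s['position'],s['ee_rot'])
snap('wrist','w1.png');print(bot.camera_model('wrist'))
E
```

```text
time: 2.8
position: [582.8, 216.2, 217.5]
ee_rot: [-0.122, 0.993, 0.0, 0.0]
force: [0.3, 0.7, 0.2]
grip_width: 1.0
time: 3.05
position: [616.7, 168.8, 216.5]
ee_rot: [-0.119, 0.993, -0.001, -0.0]
force: [0.5, 0.7, -0.7]
grip_width: 1.003
[616.72745775 168.84275693 216.45954491] [-1.18878047e-01  9.92908415e-01 -9.29691179e-04 -1.60155326e-04]
{'intrinsics': array([[321.24676422,   0.        , 283.23059141],
       [  0.        , 321.24676422, 209.72306289],
       [  0.        ,   0.        ,   1.        ]]), 'origin': array([532.24504267, 150.14720457, 373.69550739]), 'orientation': array([-0.10224956, -0.13059575,  0.77567308,  0.60895077])}
```

View pics/w1.png

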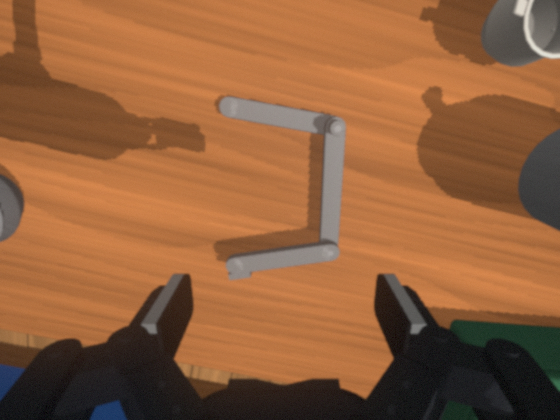

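```bash
cat > st.py <<'E'
from h import *
import sys
def ang(v): return np.degrees(np.arctan2(v[1],v[0]))
E
python3 - <<'E'
from st import *
P1=ray('wrist',(337,126),38);P2=ray('wrist',(331,250),38);B=ray('wrist',(229,105),12);T=ray('wrist',(236,266),38)
print(P1,P2,B,T)
print(np.linalg.norm((P2-P1)[:2]),ang(P2-P1),np.linalg.norm((B-P1)[:2]),ang(B-P1),np.linalg.norm((T-P2)[:2]),ang(T-P2))
for n,z in[('trivet',0),('middle_mid',25),('second_pivot',19),('top_mid',32),('top_foot',0)]:
        for d in bot.spot_point('wrist',n)[:2]:
            print(n,round(d['conf'],2),np.round(d['position'],1),np.round(ray('wrist',d['position'],z)[:2],1))
E
```

```text
[544.85244181 209.52536959  38.        ] [679.85689974 243.2281999   38.        ] [552.36679478  95.45818036  12.        ] [726.38752741 140.51791505  38.        ]
139.14770724927774 14.016955479783318 114.31443110784699 -86.23099752006517 112.75860022178578 -65.62814586752293
trivet 0.68 [324.4 247. ] [693.7 246.3]
middle_mid 0.7 [331. 191.] [613.8 228.8]
second_pivot 0.83 [325.9 244.2] [680.9 244.1]
top_mid 0.88 [277.7 255.9] [703.9 190. ]
top_foot 0.21 [326. 248.] [694.1 251.2]
```

```bash
python3 -m handwheel '[[-5,28,30,0,0,0],[-10,57,55,0,0,0],[-10,57,95,0,0,0],[-10,57,135,0,0,0],[-10,57,160,0,0,0]]' 60 30; python3 -m handwheel '[[0,0,0,0,0,0],[0,0,0,0,0,0]]'
python3 - <<'E'
from h import *
s=bot.sense();print(s['position'],s['ee_rot'],s['force'],s['grip_width'])
snap('wrist','w2.png');snap('scene','s2.png')
E
```

```text
time: 3.77
position: [607.7, 232.5, 52.8]
ee_rot: [-0.123, 0.992, -0.0, -0.002]
force: [-0.4, -0.1, -0.6]
grip_width: 0.703
time: 3.93
position: [608.8, 231.7, 56.1]
ee_rot: [-0.122, 0.992, -0.0, -0.002]
force: [-0.2, -0.5, 1.9]
grip_width: 0.701
[608.81475034 231.74569049  56.11930871] [-1.22402791e-01  9.92478941e-01 -2.80155983e-04 -1.74082704e-03] [-0.15637939 -0.45419697  1.90933186] 0.7012545382084038
```

View pics/w2.png

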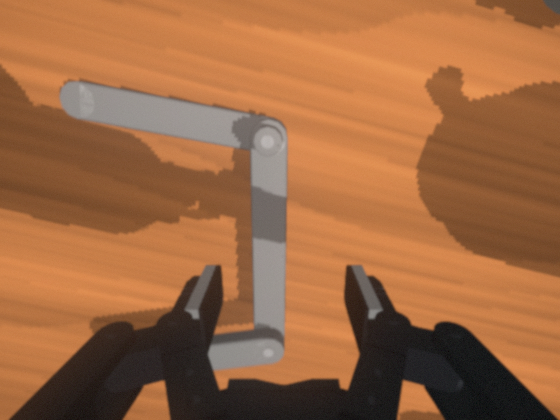

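The bar is centred at column 268 and the fingers at 283, so I shift about 6 mm toward -y, descend and grip.

```bash
python3 -m handwheel '[[0,-6,0,0,0,0],[0,-6,22,0,0,0],[0,-6,22,0,0,0]]' ; python3 -m handwheel '[[0,0,0,0,0,0],[0,0,0,0,0,0],[0,0,0,0,0,0],[0,0,0,0,0,0],[0,0,0,0,0,0]]' 10 40;  python3 - <<'E'
from st import *
s=bot.sense();print(s['position'],s['ee_rot'],s['force'],s['grip_width'])
snap('wrist','w3.png')
P1=ray('wrist',(268,140),38)
E
```

```text
time: 4.28
position: [611.9, 224.5, 34.9]
ee_rot: [-0.121, 0.993, -0.0, -0.0]
force: [-0.8, -0.2, -1.6]
grip_width: 0.703
time: 4.7
position: [612.3, 225.4, 36.4]
ee_rot: [-0.122, 0.993, 0.0, 0.001]
force: [-1.3, 0.1, -0.1]
grip_width: 0.118
[612.26477198 225.41292933  36.36264244] [-1.21664110e-01  9.92571101e-01  1.15100307e-04  6.63683745e-04] [-1.32039576  0.08175163 -0.09142276] 0.11832041060590752
```

View pics/w3.png

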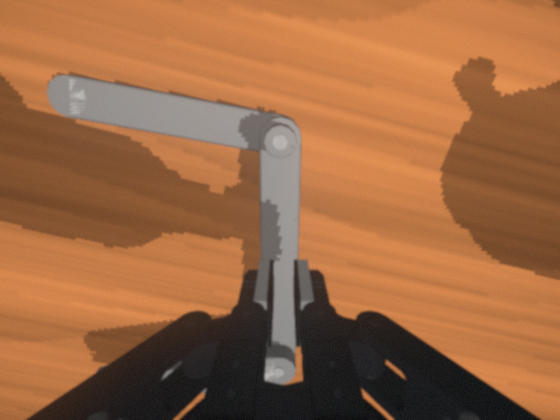

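Run:
```python
from st import *
im=snap('scene','s3.png');c=proj('scene',(612,225,25)).astype(int);print(c)
cv2.imwrite('pics/s3c.png',cv2.resize(im[c[1]-55:c[1]+35,c[0]-60:c[0]+60,::-1],(800,600),interpolation=cv2.INTER_CUBIC))
w=cv2.imread('pics/w3.png');cv2.imwrite('pics/w3c.png',cv2.resize(w[230:400,200:370],(600,600),interpolation=cv2.INTER_CUBIC))
```

```text
[381 196]
```

View pics/s3c.png

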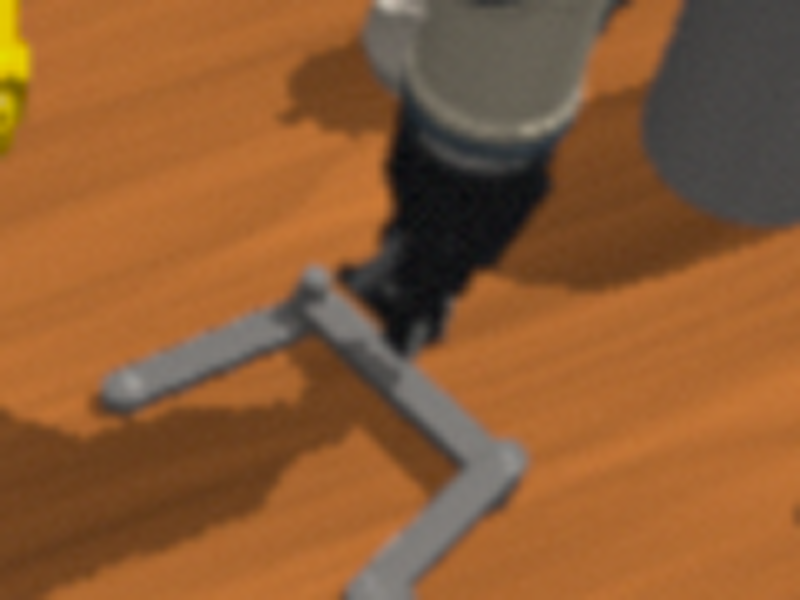

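View pics/w3c.png

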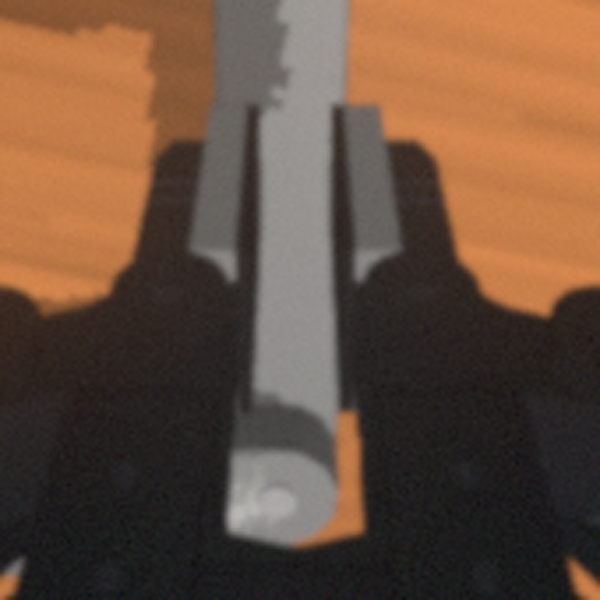

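```bash
python3 -m handwheel '[[0,0,2,0,0,0],[0,0,4,0,0,0],[0,0,5,0,0,0],[0,0,5,0,0,0]]';python3 -m handwheel '[[0,0,2,0,0,0],[0,0,4,0,0,0],[0,0,4,0,0,0]]'
python3 - <<'E'
from st import *
s=bot.sense();print(s['position'],s['ee_rot'],s['force'],s['grip_width'])
E
```

```text
time: 5.13
position: [611.5, 225.2, 29.6]
ee_rot: [-0.122, 0.993, -0.0, -0.001]
force: [0.6, -0.2, 0.3]
grip_width: 0.118
time: 5.38
position: [611.5, 225.2, 25.7]
ee_rot: [-0.122, 0.993, -0.0, -0.0]
force: [-0.6, 0.0, -0.0]
grip_width: 0.116
[611.53438533 225.18787578  25.66956112] [-1.21660802e-01  9.92571625e-01 -8.26459343e-05 -4.59888432e-04] [-0.62681949  0.03038832 -0.0294022 ] 0.11560341610014876
```

Run:
```python
from st import *
w=snap('wrist','w4.png')
cv2.imwrite('pics/w4c.png',cv2.resize(w[230:400,200:370,::-1],(600,600),interpolation=cv2.INTER_CUBIC))
```

```text
(no output)
```

View pics/w4c.png

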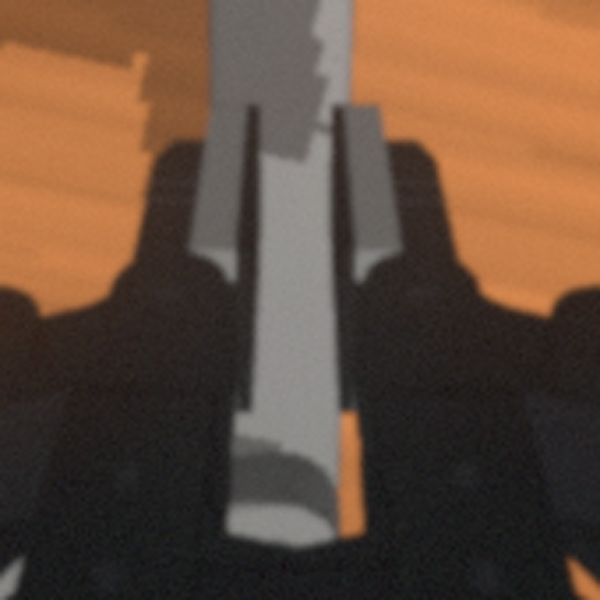

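Run:
```python
from st import *
m=bot.camera_model('wrist');s=bot.sense()
Rm=R.from_quat(m['orientation']).as_matrix();K=m['intrinsics']
for px,dep in[((283,260),157),((283,260),178)]:
    d=np.linalg.inv(K)@[px[0],px[1],1];p=m['origin']+Rm@(np.array([d[0],-d[1],-1])*dep);print(p, p-s['position'])
print(m['origin']-s['position'],Rm@[0,0,-1])
```

```text
[600.82746269 221.87222124  42.65665147] [-10.78008376  -3.3142484   16.75427572]
[610.51430183 224.27541469  23.88987498] [-1.09324463 -0.91105495 -2.01250076]
[-83.20073823 -21.28098042 157.05827136] [ 0.31758033  0.07950457 -0.94489246]
```

```bash
python3 -m handwheel '[[0,0,2,0,0,0],[0,0,4,0,0,0],[0,0,5,0,0,0],[0,0,5,0,0,0]]'
python3 - <<'E'
from st import *
im=snap('scene','s5.png');c=proj('scene',(612,225,25)).astype(int);print(c)
cv2.imwrite('pics/s5c.png',cv2.resize(im[c[1]-35:c[1]+25,c[0]-40:c[0]+40,::-1],(800,600),interpolation=cv2.INTER_CUBIC))
E
```

```text
time: 5.77
position: [611.6, 225.2, 20.9]
ee_rot: [-0.122, 0.993, -0.0, -0.0]
force: [-0.3, 0.2, 0.3]
grip_width: 0.114
[381 196]
```

View pics/s5c.png

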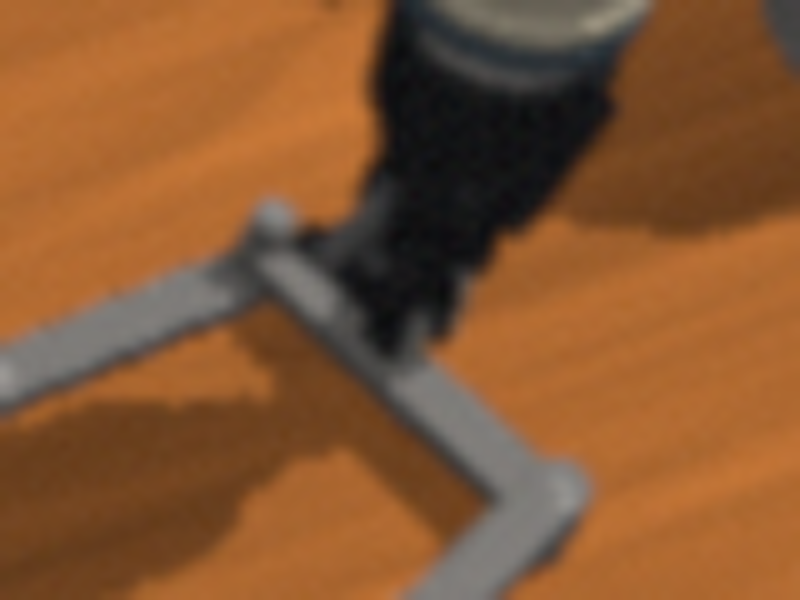

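```bash
python3 -m handwheel '[[0,0,2,0,0,0],[0,0,4,0,0,0],[0,0,4,0,0,0]]';python3 -m handwheel '[[0,0,2,0,0,0],[0,0,4,0,0,0],[0,0,4,0,0,0]]'
python3 - <<'E'
from st import *
s=bot.sense();print(s['position'],s['force'],s['moment'])
w=snap('wrist','w6.png')
cv2.imwrite('pics/w6c.png',cv2.resize(w[230:400,200:370,::-1],(600,600),interpolation=cv2.INTER_CUBIC))
E
```

```text
time: 6.07
position: [611.6, 225.2, 16.8]
ee_rot: [-0.122, 0.993, -0.0, -0.0]
force: [-0.0, 0.1, 0.4]
grip_width: 0.119
time: 6.32
position: [611.5, 225.2, 12.7]
ee_rot: [-0.122, 0.993, -0.0, -0.0]
force: [-0.4, -0.3, 0.4]
grip_width: 0.116
[611.54817402 225.17912132  12.72418769] [-0.35797501 -0.28574412  0.36871194] [-0.02694166  0.00675839 -0.03045812]
```

View pics/w6c.png

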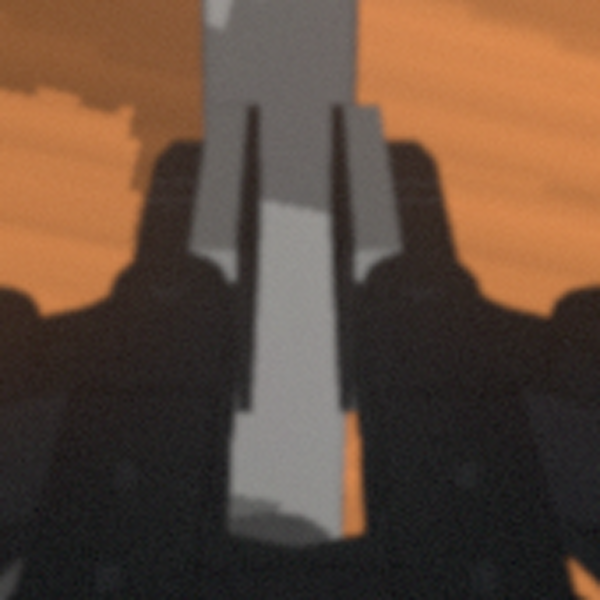

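```bash
python3 -m handwheel '[[0,0,2,0,0,0],[0,0,4,0,0,0],[0,0,4,0,0,0]]';python3 -m handwheel '[[0,0,2,0,0,0],[0,0,3,0,0,0],[0,0,3,0,0,0]]'
```

```text
time: 6.62
position: [612.2, 225.4, 11.4]
ee_rot: [-0.122, 0.993, 0.0, 0.001]
force: [-4.0, -1.1, 8.5]
grip_width: 0.117
time: 6.87
position: [612.3, 225.4, 11.3]
ee_rot: [-0.122, 0.993, 0.0, 0.001]
force: [-9.4, -3.5, 19.2]
grip_width: 0.115
```

The fingertips first touched the bar top (25 mm) with TCP z at about 12. The tips therefore stand about 13 mm *above* the reported TCP, not 19 mm below it. The gap seen in the wrist picture agrees, so I use this measured offset from here on.

```bash
python3 -m handwheel '[[0,0,-14,0,0,0],[0,0,-14,0,0,0],[0,0,-14,0,0,0],[0,0,-4,0,0,0],[0,0,6,0,0,0]]' 45 40;python3 -m handwheel '[[0,0,0,0,0,0],[0,0,0,0,0,0],[0,0,0,0,0,0],[0,0,0,0,0,0]]' 10 40;  python3 - <<'E'
from st import *
w=snap('wrist','w7.png')
E
```

```text
time: 7.28
position: [611.9, 225.3, -0.8]
ee_rot: [-0.122, 0.993, 0.0, 0.0]
force: [-0.1, 0.2, 0.4]
grip_width: 0.525
time: 7.62
position: [611.4, 225.2, -0.7]
ee_rot: [-0.122, 0.993, 0.0, -0.001]
force: [0.8, 0.0, -4.1]
grip_width: 0.245
```

View pics/w7.png

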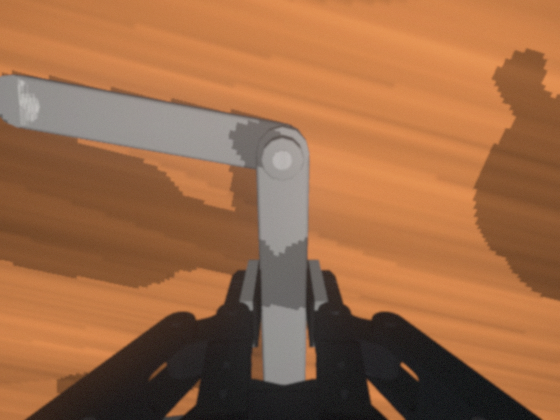

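```bash
python3 -m handwheel '[[0.5,-8.5,0,0,0,7],[2,-17,0,0,0,14],[4.6,-25,0,0,0,21],[8,-32.4,0,0,0,28],[12.5,-39.6,0,0,0,35]]'
python3 - <<'E'
from st import *
s=bot.sense();print(s['position'],s['ee_rot'],s['force'])
w=snap('wrist','w8.png')
E
```

```text
time: 8.08
position: [609.3, 183.5, 0.2]
ee_rot: [0.185, 0.983, 0.0, 0.0]
force: [-0.5, 0.6, -4.1]
grip_width: 0.245
[6.09318639e+02 1.83494966e+02 1.65742955e-01] [1.85415770e-01 9.82660160e-01 5.11894567e-05 1.88068939e-05] [-0.50306808  0.61128849 -4.13628555]
```

View pics/w8.png

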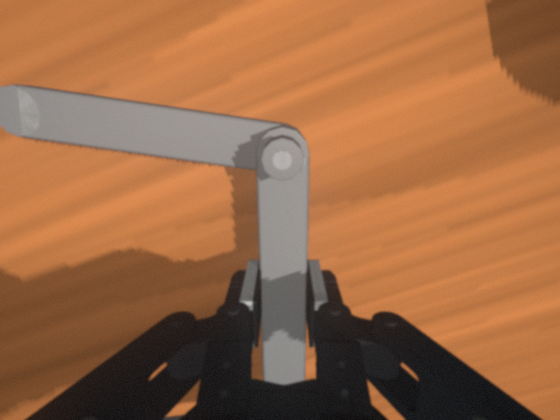

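```bash
python3 -m handwheel '[[0,0,1.5,0,0,0],[0,0,2.5,0,0,0]]';  python3 -m handwheel '[[0.5,-8.5,0,0,0,7],[2,-17,0,0,0,14],[4.6,-25,0,0,0,21],[8,-32.4,0,0,0,28],[12.5,-39.6,0,0,0,35]]'
python3 - <<'E'
from st import *
s=bot.sense();print(s['position'],s['ee_rot'],s['force'])
w=snap('wrist','w9.png')
E
```

```text
time: 8.3
position: [609.4, 184.0, -2.1]
ee_rot: [0.181, 0.984, 0.0, 0.0]
force: [0.7, -0.3, -1.9]
grip_width: 0.245
time: 8.72
position: [583.7, 151.6, -1.9]
ee_rot: [0.471, 0.882, 0.0, 0.0]
force: [0.7, -0.1, -3.5]
grip_width: 0.243
[583.67486102 151.60561165  -1.90751789] [4.70648199e-01 8.82320806e-01 3.06101024e-04 4.17014974e-04] [ 0.72295645 -0.12198043 -3.5294344 ]
```

View pics/w9.png

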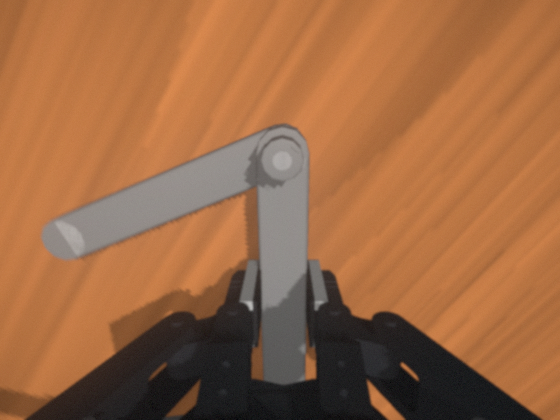

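Pressing the base onto the table works: the V has closed to about 70°. Lower slightly more and continue.

```bash
python3 -m handwheel '[[0,0,1.5,0,0,0],[0,0,2,0,0,0]]';  python3 -m handwheel '[[0.5,-8.5,0,0,0,7],[2,-17,0,0,0,14],[4.6,-25,0,0,0,21],[8,-32.4,0,0,0,28],[12.5,-39.6,0,0,0,35]]'
python3 - <<'E'
from st import *
s=bot.sense();print(s['position'],s['ee_rot'],s['force'])
w=snap('wrist','w10.png')
E
```

```text
time: 8.93
position: [583.5, 151.7, -2.7]
ee_rot: [0.467, 0.884, -0.0, 0.0]
force: [-6.8, -2.0, 7.4]
grip_width: 0.243
time: 9.35
position: [545.2, 140.5, -2.6]
ee_rot: [0.713, 0.701, 0.002, 0.001]
force: [1.2, 0.6, -0.1]
grip_width: 0.242
[545.24349797 140.52151168  -2.55494618] [0.71326412 0.70089177 0.00199897 0.00101422] [ 1.22703054  0.62212346 -0.11549897]
```

View pics/w10.png

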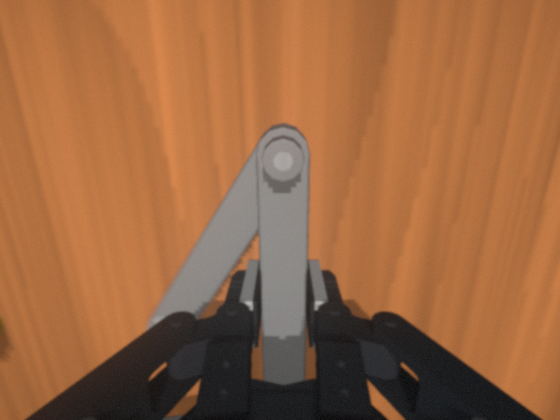

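The V is at about 32°. If I keep turning here, the top bar would sweep toward the yellow look-alike, so I lift, swing the whole trivet back, set it down and finish there.

```bash
python3 -m handwheel '[[0,0,-6,0,0,0],[0.5,8.5,-12,0,0,-7],[2,17,-12,0,0,-14],[4.6,25,-12,0,0,-21],[8,32.4,-12,0,0,-28]]';  python3 -m handwheel '[[0.5,8.5,0,0,0,-7],[2,17,0,0,0,-14],[4.6,25,0,0,0,-21],[8,32.4,0,0,0,-28],[12.5,39.6,0,0,0,-35]]';python3 -m handwheel '[[0,0,6,0,0,0],[0,0,11,0,0,0],[0,0,14,0,0,0],[0,0,14,0,0,0]]'
python3 - <<'E'
from st import *
s=bot.sense();print(s['position'],s['ee_rot'],s['force'])
w=snap('wrist','w11.png')
E
```

```text
time: 9.82
position: [576.9, 147.2, 7.7]
ee_rot: [0.517, 0.856, -0.0, -0.0]
force: [-0.2, -0.0, -3.7]
grip_width: 0.246
time: 10.23
position: [606.2, 176.5, 7.1]
ee_rot: [0.235, 0.972, -0.0, -0.001]
force: [0.6, 0.6, -4.5]
grip_width: 0.246
time: 10.57
position: [606.3, 176.7, -2.7]
ee_rot: [0.242, 0.97, 0.001, 0.001]
force: [-5.3, 0.7, 13.3]
grip_width: 0.244
[606.34654256 176.72231538  -2.73348705] [2.42096637e-01 9.70251426e-01 8.68618941e-04 7.96715197e-04] [-5.34468974  0.67574682 13.31088887]
```

View pics/w11.png

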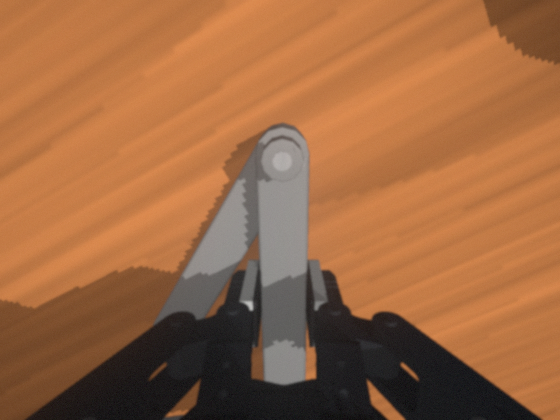

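```bash
python3 -m handwheel '[[0.5,-8.5,-0.5,0,0,7],[2,-17,-0.5,0,0,14],[4.6,-25,-0.5,0,0,21],[8,-32.4,-0.5,0,0,28],[12.5,-39.6,-0.5,0,0,35]]';python3 -m handwheel '[[0.1,-4,0,0,0,3],[0.1,-4,0,0,0,3]]'
python3 - <<'E'
from st import *
s=bot.sense();print(s['position'],s['ee_rot'],s['force'],s['moment'])
w=snap('wrist','w12.png')
E
```

```text
time: 11.03
position: [578.7, 146.6, -2.7]
ee_rot: [0.526, 0.851, 0.002, 0.003]
force: [4.6, 0.0, 6.3]
grip_width: 0.245
time: 11.2
position: [574.6, 144.7, -2.7]
ee_rot: [0.547, 0.837, 0.002, 0.003]
force: [2.4, -1.0, 6.6]
grip_width: 0.245
[574.55767124 144.6672794   -2.68625301] [0.54664869 0.83735575 0.00192605 0.00261701] [ 2.43123559 -0.96067415  6.6009267 ] [-0.06707347 -0.28578337 -0.09263065]
```

View pics/w12.png

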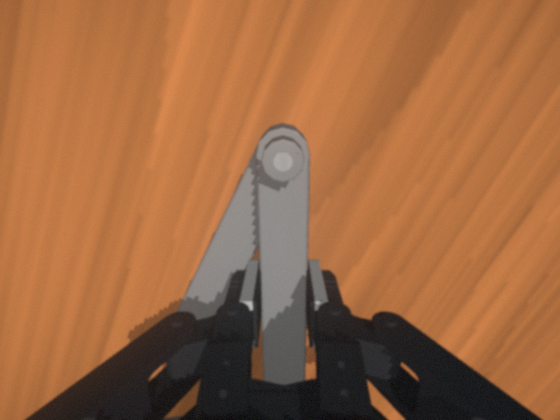

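The fold stopped at about 25°, where the left fingertip reaches the base bar. I release, lift, rotate to the bisector and squeeze both bars from outside.

```bash
python3 -m handwheel '[[0,0,0,0,0,0],[0,0,-6,0,0,0],[0,0,-30,0,0,0]]' 28 40; python3 -m handwheel '[[0.5,-7,0,0,0,6],[1.5,-14.5,0,0,0,12],[1.5,-14.5,0,0,0,12],[1.5,-14.5,0,0,0,12]]' 70 40
python3 - <<'E'
from st import *
s=bot.sense();print(s['position'],s['ee_rot'],s['force'],s['grip_width'])
w=snap('wrist','w13.png')
E
```

```text
time: 11.5
position: [569.2, 144.5, 20.1]
ee_rot: [0.545, 0.838, -0.003, -0.003]
force: [0.5, 0.2, -0.6]
grip_width: 0.329
time: 11.83
position: [558.1, 140.6, 24.1]
ee_rot: [0.628, 0.778, -0.0, -0.0]
force: [0.7, -0.5, -0.9]
grip_width: 0.82
[558.12967614 140.63395787  24.11968249] [ 6.28364529e-01  7.77918850e-01 -4.23447075e-04 -3.21557014e-04] [ 0.67706333 -0.46093287 -0.94743005] 0.8202554244664974
```

View pics/w13.png

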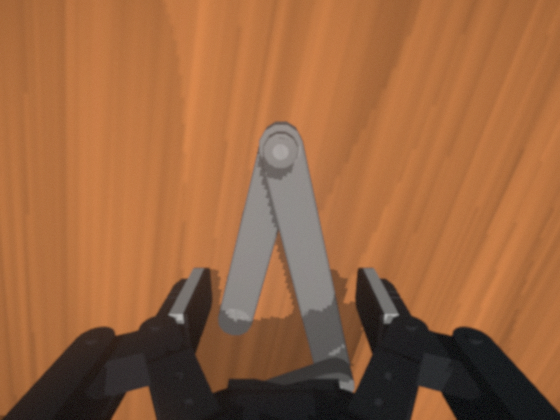

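```bash
python3 -m handwheel '[[0,0,20,0,0,0],[0,0,37,0,0,0],[0,0,37,0,0,0]]'; python3 -m handwheel '[[0,0,-1,0,0,0],[0,0,-3,0,0,0],[0,0,-5,0,0,0],[0,0,-5,0,0,0],[0,0,-5,0,0,0]]' 15 30
python3 - <<'E'
from st import *
s=bot.sense();print(s['position'],s['ee_rot'],s['force'],s['grip_width'])
w=snap('wrist','w14.png')
E
```

```text
time: 12.13
position: [556.1, 140.3, -17.0]
ee_rot: [0.629, 0.778, -0.003, -0.002]
force: [-0.4, 0.3, -0.4]
grip_width: 0.821
time: 12.55
position: [559.8, 141.0, -5.6]
ee_rot: [0.629, 0.777, 0.001, 0.001]
force: [-1.1, -0.4, 4.0]
grip_width: 0.247
[559.78560718 140.98393304  -5.6125935 ] [0.62939732 0.77708214 0.00115974 0.00100845] [-1.11338541 -0.44391524  3.95008938] 0.24740240921544615
```

View pics/w14.png

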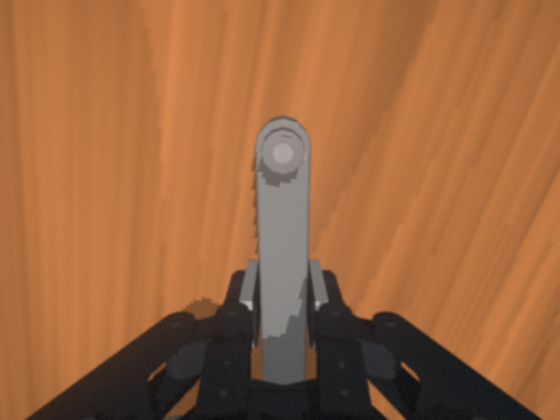

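The middle bar looks folded in line, with no base visible beside it. I release, rise, and check while turning toward the top bar.

```bash
python3 -m handwheel '[[0,0,0,0,0,0],[0,0,-12,0,0,0],[0,0,-50,0,0,0],[0,0,-90,0,0,0],[0,0,-130,0,0,0]]' 45 30; python3 -m handwheel '[[-20,-12,-10,0,0,-7],[-40,-25,-10,0,0,-14],[-60,-38,-10,0,0,-21],[-80,-50,-10,0,0,-28],[-80,-50,-10,0,0,-35]]'
python3 - <<'E'
from st import *
s=bot.sense();print(s['position'],s['ee_rot'],s['force'],s['grip_width'])
w=snap('wrist','w15.png')
E
```

```text
time: 13.02
position: [557.9, 140.7, 123.9]
ee_rot: [0.629, 0.777, -0.001, -0.0]
force: [1.0, 0.1, 0.4]
grip_width: 0.528
time: 13.43
position: [525.5, 49.0, 133.6]
ee_rot: [0.365, 0.931, -0.001, 0.001]
force: [0.4, 0.1, 0.2]
grip_width: 0.524
[525.53278636  48.96783318 133.6105685 ] [ 3.65187349e-01  9.30933524e-01 -6.51720540e-04  7.40868404e-04] [0.43618293 0.13216604 0.17015712] 0.5244252268834939
```

View pics/w15.png

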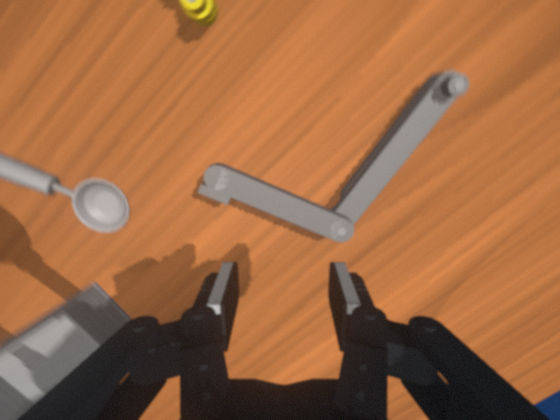

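The middle bar now lies over the base bar: P1 post at (455,84), P2 at (342,229), top bar end at (217,178).

Run:
```python
from st import *
P1=ray('wrist',(455,84),38);P2=ray('wrist',(342,229),38);T=ray('wrist',(217,178),38)
print(P1,P2,T,np.linalg.norm((P2-P1)[:2]),ang(P2-P1),np.linalg.norm((T-P2)[:2]),ang(T-P2))
s=bot.sense();u=(T-P2)/np.linalg.norm(T-P2);g=P2+60*u
Rt=R.from_quat(s['ee_rot']).as_matrix();print(g,Rt.T@(g-s['position']),ang(Rt[:,1]))
w=cv2.imread('pics/w15.png');cv2.imwrite('pics/w15c.png',cv2.resize(w[60:260,310:490],(540,600),interpolation=cv2.INTER_CUBIC))
```

```text
[540.11655132 206.31499076  38.        ] [573.6689136   72.78947075  38.        ] [471.26557168  26.56815555  38.        ] 137.6765249046669 -75.89472468929822 112.3514771366698 -155.70723516082677
[518.98159954  48.1055148   38.        ] [ 3.72041466 -6.5145417  95.5372338 ] 47.594094899987645
```

View pics/w15c.png

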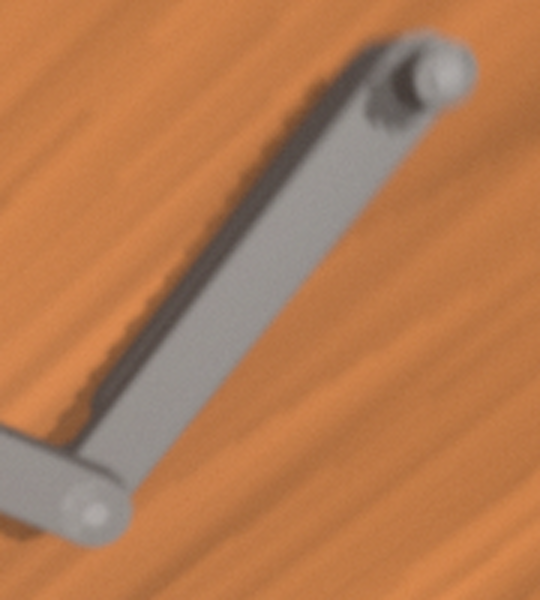

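```bash
python3 -m handwheel '[[1,-2,15,0,0,-7],[2,-4,30,0,0,-14],[4,-6.5,45,0,0,-21],[4,-6.5,60,0,0,-28],[4,-6.5,60,0,0,-35]]'; python3 -m handwheel '[[0,0,0,0,0,-7],[0,0,0,0,0,-14],[0,0,10,0,0,-21],[0,0,20,0,0,-28],[0,0,20,0,0,-31.5]]'; python3 -m handwheel '[[0,0,0,0,0,0]]'
python3 - <<'E'
from st import *
s=bot.sense();print(s['position'],s['ee_rot'],s['force'],s['grip_width'],ang(R.from_quat(s['ee_rot']).as_matrix()[:,1]))
w=snap('wrist','w16.png')
E
```

```text
time: 13.9
position: [517.2, 50.5, 69.3]
ee_rot: [0.068, 0.998, -0.0, -0.002]
force: [-0.1, -0.1, -0.2]
grip_width: 0.534
time: 14.32
position: [518.1, 50.6, 50.8]
ee_rot: [-0.205, 0.979, 0.0, -0.001]
force: [-1.1, -0.4, -0.5]
grip_width: 0.532
time: 14.4
position: [518.7, 50.6, 52.1]
ee_rot: [-0.203, 0.979, 0.0, -0.0]
force: [-0.5, -0.4, 0.5]
grip_width: 0.524
[518.67119682  50.5669764   52.09686622] [-2.03463104e-01  9.79082485e-01  2.00444010e-04 -4.60791213e-04] [-0.49885066 -0.42943123  0.47583887] 0.5236541744255824 113.47908013909257
```

View pics/w16.png

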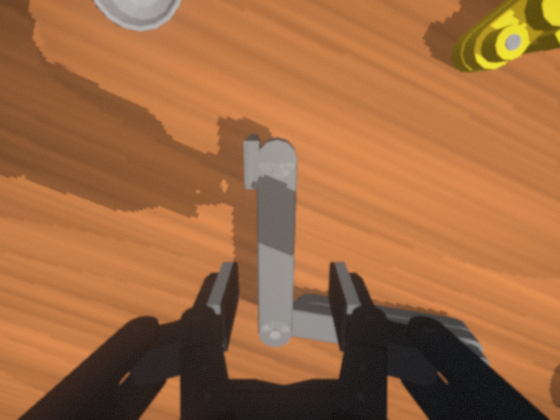

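```bash
python3 -m handwheel '[[0,-4,15,0,0,1],[0,-4,38,0,0,1],[0,-4,38,0,0,1]]'; python3 -m handwheel '[[0,0,0,0,0,0],[0,0,0,0,0,0],[0,0,0,0,0,0]]' 12 40
python3 - <<'E'
from st import *
s=bot.sense();print(s['position'],s['ee_rot'],s['force'],s['grip_width'],ang(R.from_quat(s['ee_rot']).as_matrix()[:,1]))
w=snap('wrist','w17.png')
E
```

```text
time: 14.7
position: [518.5, 46.5, 10.9]
ee_rot: [-0.193, 0.981, 0.001, -0.003]
force: [-0.9, 0.4, -1.3]
grip_width: 0.525
time: 14.95
position: [521.3, 46.6, 16.0]
ee_rot: [-0.195, 0.981, -0.0, 0.001]
force: [-1.0, -0.5, -1.2]
grip_width: 0.238
[521.2987729   46.64007369  16.00518819] [-1.94503092e-01  9.80901443e-01 -9.61196102e-05  9.46835568e-04] [-0.9650227  -0.50355231 -1.18810797] 0.23814919896793316 112.43137541681908
```

View pics/w17.png

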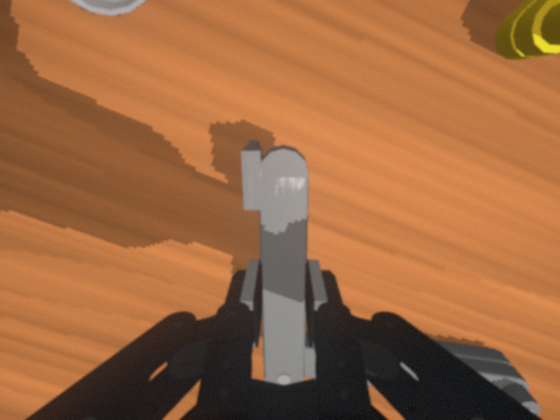

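```bash
python3 -m handwheel '[[-0.4,7.2,1.5,0,0,7],[-1.8,14.3,2,0,0,14],[-3.9,21.1,2,0,0,21],[-6.9,27.7,2,0,0,28],[-10.7,33.8,2,0,0,35]]'; python3 -m handwheel '[[-0.4,7.2,0.5,0,0,7],[-1.8,14.3,0.5,0,0,14],[-3.9,21.1,0.5,0,0,21],[-3.9,21.1,0.5,0,0,21]]';  python3 - <<'E'
from st import *
s=bot.sense();print(s['position'],s['ee_rot'],s['force'],s['grip_width'],ang(R.from_quat(s['ee_rot']).as_matrix()[:,1]))
w=snap('wrist','w18.png');t=snap('top','t18.png')
E
```

```text
time: 15.42
position: [518.9, 82.1, 15.6]
ee_rot: [0.112, 0.994, 0.0, 0.002]
force: [-2.2, -1.1, 7.0]
grip_width: 0.246
time: 15.75
position: [528.1, 102.5, 15.6]
ee_rot: [0.292, 0.956, 0.001, 0.002]
force: [-1.6, -1.1, 9.8]
grip_width: 0.242
[528.0597968  102.50854417  15.60999548] [0.29174012 0.95649383 0.00111172 0.00245276] [-1.59781507 -1.05222978  9.77572964] 0.2418420953445297 56.07595946531532
```

View pics/w18.png

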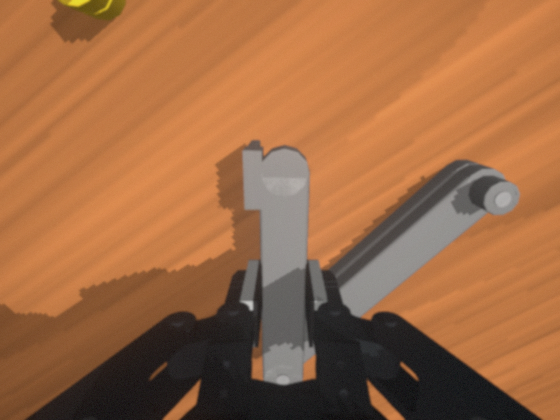

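View pics/t18.png

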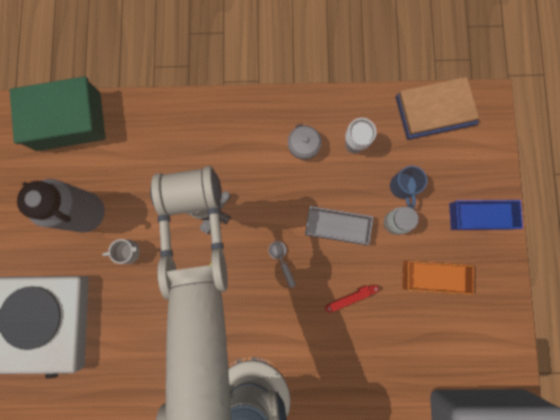

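```bash
python3 -m handwheel '[[-0.4,7.2,0,0,0,7],[-1.8,14.3,0,0,0,14],[-3.9,21.1,0,0,0,21],[-6.9,27.7,0,0,0,28],[-10.7,33.8,0,0,0,35]]'; python3 -m handwheel '[[-0.4,7.2,0,0,0,7],[-1,11,0,0,0,11],[-1,11,0,0,0,11]]'
python3 - <<'E'
from st import *
s=bot.sense();print(s['position'],s['ee_rot'],s['force'],s['grip_width'],ang(R.from_quat(s['ee_rot']).as_matrix()[:,1]))
w=snap('wrist','w19.png')
E
```

```text
time: 16.27
position: [555.6, 124.3, 15.7]
ee_rot: [0.566, 0.825, 0.002, 0.002]
force: [-1.3, -0.8, 8.9]
grip_width: 0.244
time: 16.52
position: [566.5, 127.3, 15.7]
ee_rot: [0.641, 0.767, 0.002, 0.002]
force: [-1.8, 0.9, 9.2]
grip_width: 0.243
[566.50154365 127.34569089  15.74444401] [0.64121963 0.76735259 0.00199715 0.00184511] [-1.79939544  0.850697    9.17563983] 0.24319465018520947 10.234038826170861
```

View pics/w19.png

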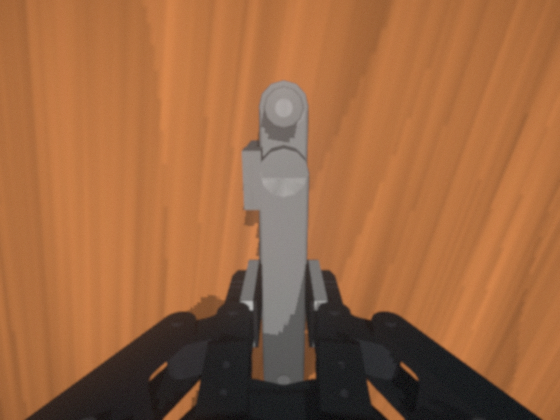

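Both bars are home. I now regrip all three bars across the middle, 11 mm further along and lower, and squeeze.

```bash
python3 -m handwheel '[[0,0,-1,0,0,0],[4,0,-1,0,0,0],[11,0,-1,0,0,0],[11,0,12,0,0,0],[11,0,26,0,0,0]]' 45 40; python3 -m handwheel '[[0,0,0,0,0,0],[0,0,0,0,0,0],[0,0,0,0,0,0],[0,0,0,0,0,0],[0,0,0,0,0,0]]' 12 70
python3 - <<'E'
from st import *
s=bot.sense();print(s['position'],s['ee_rot'],s['force'],s['grip_width'],ang(R.from_quat(s['ee_rot']).as_matrix()[:,1]))
w=snap('wrist','w20.png')
E
```

```text
time: 16.98
position: [562.7, 138.5, -14.0]
ee_rot: [0.639, 0.769, 0.001, 0.001]
force: [0.3, 0.3, -0.2]
grip_width: 0.527
time: 17.4
position: [562.5, 138.1, -13.6]
ee_rot: [0.639, 0.769, 0.001, 0.0]
force: [-0.3, 0.5, 6.8]
grip_width: 0.251
[562.4732685  138.11016851 -13.64709236] [6.39499977e-01 7.68790853e-01 5.07677311e-04 3.82115333e-04] [-0.29946272  0.4786839   6.79987   ] 0.25137279187097195 10.490890168860796
```

View pics/w20.png

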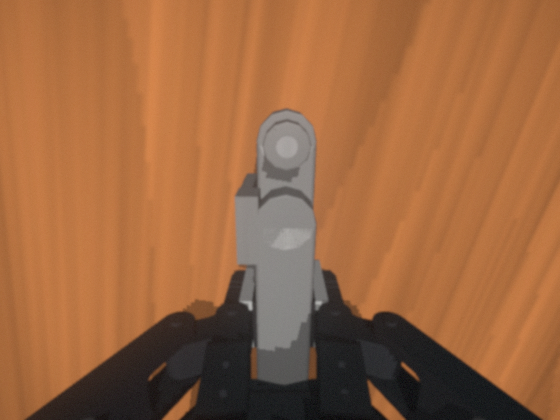

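Gripped flush at a 21.5 mm opening. The 6.8 N table contact at TCP z = -13.6 confirms the tip offset. Lift and travel partway to the tray, turning toward square.

```bash
python3 -m handwheel '[[0,0,-20,0,0,0],[0,0,-60,0,0,0],[0,0,-100,0,0,0],[0,0,-140,0,0,0]]'; python3 -m handwheel '[[-37,-17,0,0,0,-7],[-74,-34,0,0,0,-14],[-111,-51,0,0,0,-21],[-148,-68,0,0,0,-28],[-185,-85,0,0,0,-35]]';python3 - <<'E'
from st import *
s=bot.sense();print(s['position'],s['force'],s['grip_width'],ang(R.from_quat(s['ee_rot']).as_matrix()[:,1]))
w=snap('wrist','w21.png');im=snap('top','t21.png')
for d in bot.silhouettes('top','tray')[:3]:
    r=d['region'].astype(np.uint8);print(d['conf'],d['extent'],cv2.minAreaRect(cv2.findNonZero(r)))
cv2.imwrite('pics/t21c.png',cv2.resize(im[190:260,295:385,::-1],(771,600),interpolation=cv2.INTER_CUBIC))
E
```

```text
time: 17.78
position: [560.5, 137.7, 124.0]
ee_rot: [0.639, 0.769, -0.002, -0.002]
force: [1.9, -0.6, -4.4]
grip_width: 0.252
time: 18.2
position: [513.5, -49.5, 123.3]
ee_rot: [0.392, 0.92, -0.001, -0.002]
force: [1.2, -0.2, -3.3]
grip_width: 0.247
[513.54796037 -49.51922132 123.25533613] [ 1.24376555 -0.15698429 -3.28183274] 0.24677460084855438 43.80482237217966
0.98 [302.7, 206.5, 375.6, 243.4] ((338.13494873046875, 224.71762084960938), (66.03070831298828, 31.02597999572754), 8.29714584350586)
0.83 [403.4, 261.2, 474.8, 294.6] ((437.5927429199219, 276.8647155761719), (73.2054672241211, 30.754838943481445), 4.666858673095703)
0.81 [451.5, 198.8, 521.5, 230.2] ((486.0, 214.5), (29.0, 74.0), 90.0)
```

View pics/t21c.png

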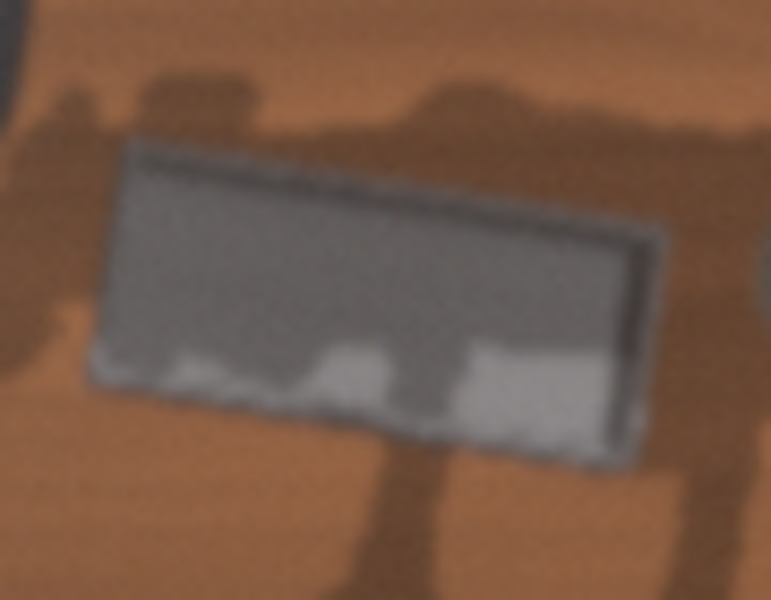

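View pics/w21.png

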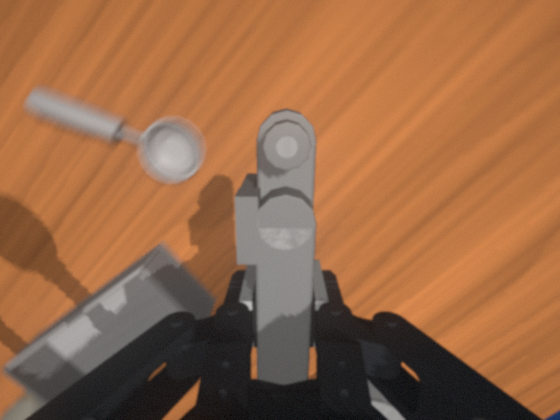

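Run:
```python
from st import *
c=[(309.6,205.8),(373,216.3),(369.1,245.1),(305.5,234.9)]
P=[ray('top',p,50) for p in c]
print(np.round(P,1)); P=np.array(P)
print(P.mean(0), ang(P[1]-P[0]),ang(P[2]-P[3]),ang(P[0]-P[3]),ang(P[1]-P[2]),[np.linalg.norm(P[i]-P[(i+1)%4]) for i in range(4)])
```

```text
[[ 537.9 -170.3   50. ]
 [ 505.4 -347.8   50. ]
 [ 424.7 -333.5   50. ]
 [ 455.5 -156.9   50. ]]
[ 480.86845811 -252.09731539   50.        ] -100.39499938462694 -99.90916565215431 -9.241906415247861 -10.053867295392521 [np.float64(180.44576968559932), np.float64(81.97604076770976), np.float64(179.25970867025225), np.float64(83.51149565779352)]
```

```bash
python3 -m handwheel '[[-22,-32,0,0,0,-7],[-45,-64,0,0,0,-14],[-67,-95,0,0,0,-21],[-90,-127,0,0,0,-28],[-112,-159,0,0,0,-34.5]]';python3 -m handwheel '[[0,0,0,0,0,0],[0,0,0,0,0,0]]';python3 - <<'E'
from st import *
s=bot.sense();print(s['position'],s['force'],s['grip_width'],ang(R.from_quat(s['ee_rot']).as_matrix()[:,1]))
w=snap('wrist','w22.png')
E
```

```text
time: 18.77
position: [478.5, -230.5, 124.1]
ee_rot: [0.122, 0.993, 0.001, -0.001]
force: [0.8, -0.0, -3.2]
grip_width: 0.252
time: 18.93
position: [478.2, -230.9, 124.0]
ee_rot: [0.127, 0.992, 0.001, -0.001]
force: [1.0, 0.5, -4.8]
grip_width: 0.25
[ 478.24140998 -230.91294148  123.97265508] [ 0.96715857  0.53941899 -4.78108152] 0.25007512074877974 75.4418190019288
```

View pics/w22.png

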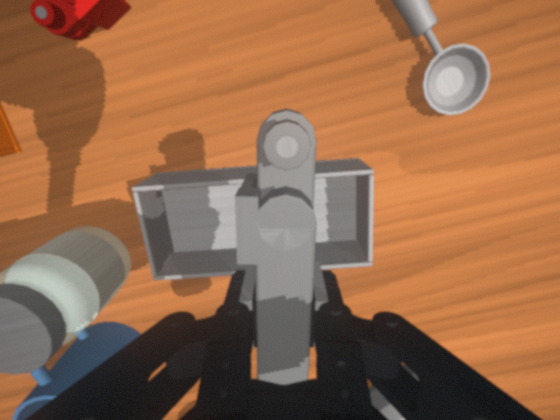

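Run:
```python
from st import *
w=cv2.imread('pics/w22.png')
cv2.imwrite('pics/w22a.png',cv2.resize(w[150:290,120:260],(600,600),interpolation=cv2.INTER_CUBIC))
cv2.imwrite('pics/w22b.png',cv2.resize(w[140:280,260:400],(600,600),interpolation=cv2.INTER_CUBIC))
```

```text
(no output)
```

View pics/w22a.png

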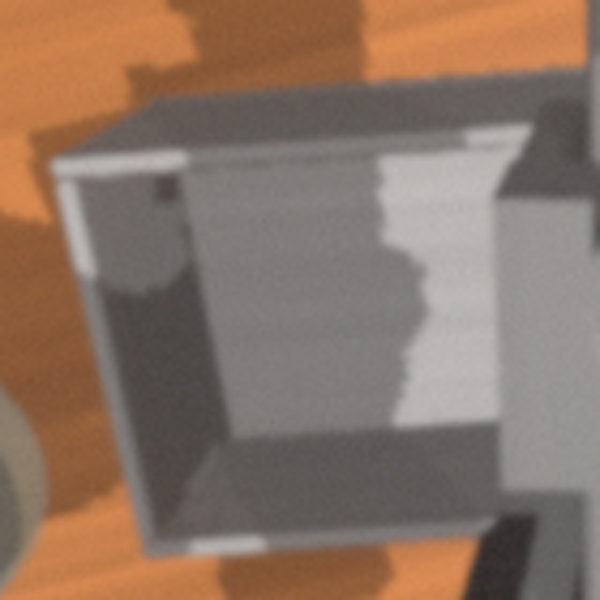

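View pics/w22b.png

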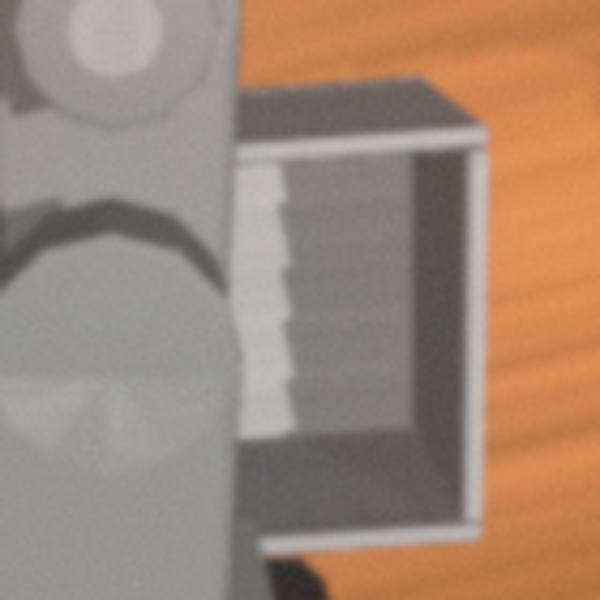

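Run:
```python
from st import *
c=[(132.1,187.8),(373.6,169.9),(372.5,266),(153.8,279.5)]
P=np.array([ray('wrist',p,50) for p in c]);print(np.round(P,1))
print(P.mean(0), ang(P[0]-P[1]),ang(P[3]-P[2]),ang(P[3]-P[0]),ang(P[2]-P[1]),[np.linalg.norm(P[i]-P[(i+1)%4]) for i in range(4)])
s=bot.sense();Rt=R.from_quat(s['ee_rot']).as_matrix()
# trivet pivots in picture: P1 post top (287,146)
m=bot.camera_model('wrist');zb=s['position'][2]+13.6
P1=ray('wrist',(287,146),zb+38);print('P1',P1,Rt.T@(P1-s['position']), ang(P1-s['position']))
for y in(80,79):
  pass
print(ang(Rt[:,0]))
```

```text
[[ 428.1 -333.6   50. ]
 [ 459.8 -157.5   50. ]
 [ 538.  -171.2   50. ]
 [ 505.1 -347.4   50. ]]
[ 482.76090001 -252.43397678   50.        ] -100.20566027733368 -100.58593114022305 -10.163542380128543 -9.909245550123167 [np.float64(178.92040494173608), np.float64(79.33675877399695), np.float64(179.27734874085266), np.float64(78.14586700470836)]
P1 [ 410.13304821 -211.98690652  175.83580483] [ 70.88739801   0.12689382 -51.43002645] 165.49078745784684
165.52142639255572
```

Tray centre is (482.6, -252.3) with its axis at -10.2°, and the wrist and top cameras agree. Align, then descend.

```bash
python3 -m handwheel '[[-5,-10,0,0,0,-2],[-9.5,-19.6,0,0,0,-4.2],[-9.5,-19.6,25,0,0,-4.2],[-9.5,-19.6,50,0,0,-4.2],[-9.5,-19.6,70,0,0,-4.2]]';python3 -m handwheel '[[0,0,5,0,0,0],[0,0,10,0,0,0],[0,0,10,0,0,0]]';python3 - <<'E'
from st import *
s=bot.sense();print(s['position'],s['force'],s['grip_width'],ang(R.from_quat(s['ee_rot']).as_matrix()[:,0]))
w=snap('wrist','w23.png')
E
```

```text
time: 19.4
position: [483.5, -249.4, 53.6]
ee_rot: [0.088, 0.996, 0.001, -0.001]
force: [-0.4, -0.3, -5.5]
grip_width: 0.253
time: 19.65
position: [483.4, -250.6, 45.3]
ee_rot: [0.088, 0.996, 0.0, -0.0]
force: [0.8, 0.7, -4.5]
grip_width: 0.248
[ 483.35046848 -250.57368143   45.32236469] [ 0.76500425  0.70310848 -4.51035461] 0.24827295330839405 169.93823874319958
```

View pics/w23.png

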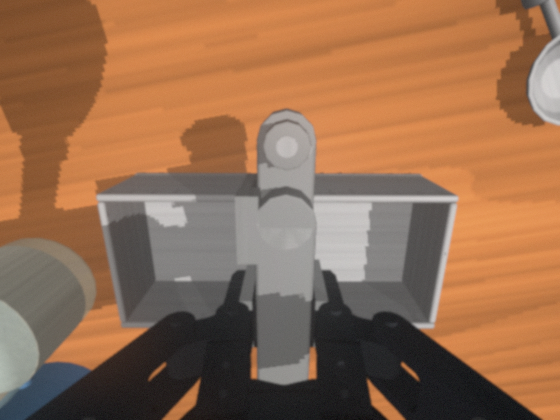

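Square and centred: the rim corners at (98,198) and (456,198) are level and symmetric about the bar. Lower onto the rims.

```bash
python3 -m handwheel '[[0,-1,4,0,0,0],[0,-1,7,0,0,0],[0,-1,8,0,0,0],[0,-1,8.5,0,0,0],[0,-1,8.5,0,0,0]]';python3 -m handwheel '[[0,0,0.5,0,0,0],[0,0,1,0,0,0],[0,0,1,0,0,0]]'
```

```text
time: 20.12
position: [482.9, -253.0, 37.5]
ee_rot: [0.088, 0.996, -0.0, 0.0]
force: [-0.6, 1.2, -3.9]
grip_width: 0.249
time: 20.37
position: [482.9, -253.0, 36.4]
ee_rot: [0.088, 0.996, -0.0, 0.0]
force: [-0.7, -0.1, -4.1]
grip_width: 0.247
```

```bash
python3 -m handwheel '[[0,0,0.5,0,0,0],[0,0,1,0,0,0],[0,0,1,0,0,0]]';python3 -m handwheel '[[0,0,0.5,0,0,0],[0,0,1,0,0,0],[0,0,1,0,0,0]]'
```

```text
time: 20.62
position: [482.9, -253.0, 36.3]
ee_rot: [0.088, 0.996, -0.0, 0.0]
force: [-2.3, 1.1, 3.6]
grip_width: 0.248
time: 20.87
position: [483.0, -253.1, 36.3]
ee_rot: [0.088, 0.996, -0.0, 0.0]
force: [-5.4, 3.3, 8.6]
grip_width: 0.248
```

Resting on the rims. Take off the press, open and retreat.

```bash
python3 -m handwheel '[[0,0,-1,0,0,0],[0,0,-1.3,0,0,0],[0,0,-1.3,0,0,0]]'; python3 -m handwheel '[[0,0,0,0,0,0],[0,0,0,0,0,0],[0,0,0,0,0,0]]' 34; python3 -m handwheel '[[0,0,-15,0,0,0],[0,0,-50,0,0,0],[0,0,-90,0,0,0],[0,0,-130,0,0,0],[0,0,-160,0,0,0]]';python3 -m handwheel '[[30,0,0,0,0,0],[60,0,0,0,0,0],[60,0,0,0,0,0]]';python3 - <<'E'
from st import *
w=snap('wrist','w24.png');snap('scene','s24.png');snap('top','t24.png')
print(bot.sense()['position'])
E
```

```text
time: 21.12
position: [483.0, -253.1, 36.3]
ee_rot: [0.088, 0.996, -0.0, 0.0]
force: [-2.2, 0.8, 4.4]
grip_width: 0.251
time: 21.37
position: [483.1, -253.0, 35.5]
ee_rot: [0.088, 0.996, -0.0, 0.0]
force: [-0.6, -0.4, -0.6]
grip_width: 0.401
time: 21.78
position: [483.4, -253.2, 199.3]
ee_rot: [0.088, 0.996, -0.001, 0.002]
force: [0.2, 0.3, -0.0]
grip_width: 0.394
time: 22.03
position: [421.0, -242.0, 196.4]
ee_rot: [0.089, 0.996, -0.0, -0.0]
force: [0.0, 0.1, -0.8]
grip_width: 0.397
[ 424.06413183 -242.52785269  195.75602031]
```

View pics/w24.png

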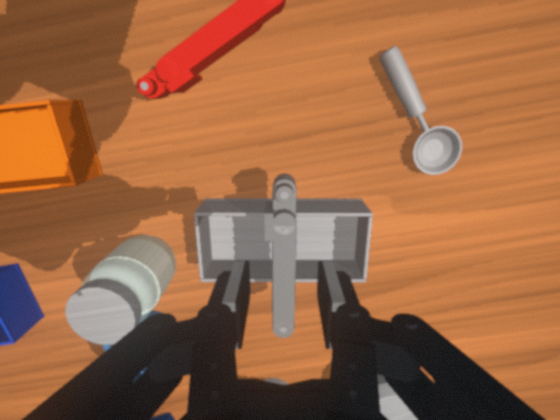

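View pics/s24.png

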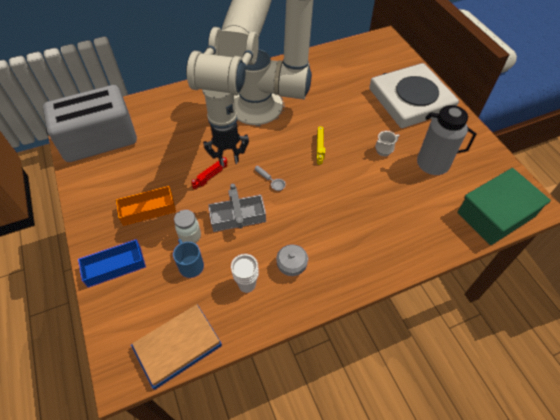

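Run:
```python
from st import *
A=ray('wrist',(284.5,182),88);B=ray('wrist',(283,330),88);print(A,B,(A+B)/2,np.linalg.norm(A-B),ang(A-B))
w=cv2.imread('pics/w24.png');cv2.imwrite('pics/w24c.png',cv2.resize(w[160:350,190:380],(600,600),interpolation=cv2.INTER_CUBIC))
w=cv2.imread('pics/s24.png');cv2.imwrite('pics/s24c.png',cv2.resize(w[170:245,195:280],(680,600),interpolation=cv2.INTER_CUBIC))
```

```text
[ 405.85181957 -239.14605059   88.        ] [ 555.84835282 -267.3285778    88.        ] [ 480.8500862 -253.2373142   88.       ] 152.62114803948646 169.3588783849149
```

View pics/w24c.png

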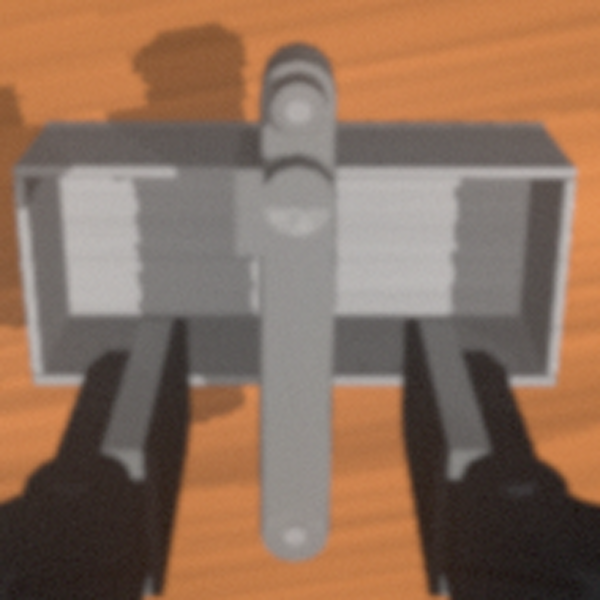

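View pics/s24c.png

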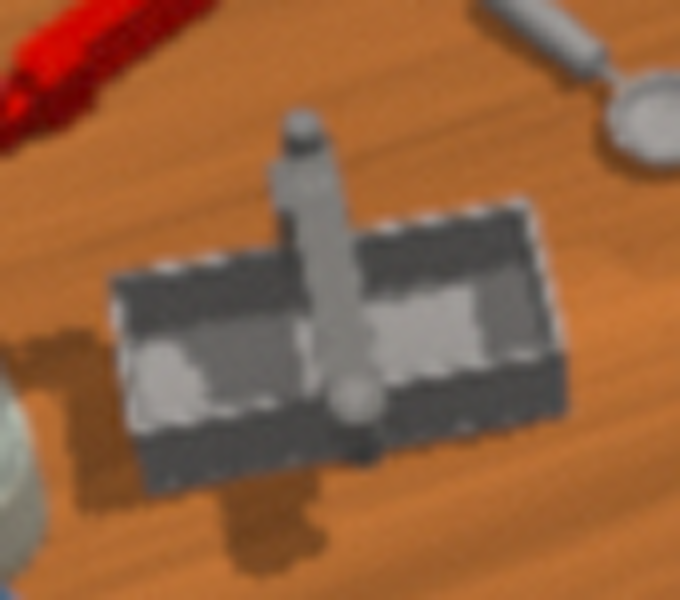

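The folded stack rests square across both long rims and nothing else has moved. One last numeric check with the corrected post pixel, then I hand in.

Run:
```python
from st import *
A=ray('wrist',(284,194.5),88);B=ray('wrist',(283.5,330),88);print(A,B,(A+B)/2,np.linalg.norm(A-B),ang(A-B))
for n,z in[('flask',0),('cups',0),('sugar_bowl',0),('jug',0),('mug',0),('jar',0)]:
    for d in bot.spot_point('top',n)[:1]: print(n,np.round(ray('top',d['position'],z)[:2],0))
print(bot.sense()['force'],bot.sense()['time'])
bot.sign_off()
```

```text
[ 416.6337781  -241.49782014   88.        ] [ 555.93697633 -266.83491229   88.        ] [ 486.28537721 -254.16636622   88.        ] 141.58866223716183 169.69147557814932
flask [532. 505.]
cups [ 727. -299.]
sugar_bowl [ 721. -153.]
jug [413. 346.]
mug [ 601. -452.]
jar [ 498. -422.]
[ 0.85715097  0.62163469 -0.25373608] 22.4833
the job is handed in; nothing more can be done
```

The trivet is folded in the order asked and rests right side up across the steel drip tray. I let go and handed the job in at 22.5 s. I folded the middle bar home first with the top bar still about 100° open, then the top bar, and squeezed all three flush (opening about 21.5 mm).

**Last checks**
- **Stack:** it looks straight and flush in the wrist close-up.
- **Squareness and position:** its axis is at 169.7°, matching the tray's to within about 0.5°. Its middle is about 4 mm from the tray's centre, so its ends stick out about equally.
- **Other things:** the flask, cups, bowl, mug and jar were found within about 10 mm of where they started, which is the detector's scatter. The jug read about 19 mm off, but the pictures show it unmoved. The teaspoon and the look-alikes were checked only by eye, and they look undisturbed.

**What disagreed:** the fingertips stand about 13 mm behind the reported TCP, not 19 mm ahead as stated. I measured this by touching the bar and the table and worked with the measured value. Before that, my first close passed just above the middle bar, and the probing pressed on it with up to about 22 N.

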